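Turn the praline dish a quarter turn over the freed warming place

ROBOT

A 6-joint arm with a two-finger parallel gripper is mounted at the origin on the work surface. World frame = base frame: x ahead of the robot, y to its left, z up, the work surface at z = 0. Lengths are in m, angles in rad, forces in N, time in s.
With the tool pointing down it reaches from about 0.25 to 0.775 m from the base axis. Payload 4 kg.
Tool frame: the origin (TCP) lies midway between the tips of the shut fingers; the grasp point (between the pads) lies robot.tcp_to_grasp behind it (robot.tcp_to_grasp is the distance from the TCP to the grasp point, in m); y points along the fingers, x is the direction in which the jaws open and shut, and the axes are right-handed (so a half turn about y gives the same grasp; the last joint's range is limited). The gripper opens to 94 mm and grips with 3 to 60 N. Pads are 16 mm wide; open, the fingers measure 119 mm over their backs; the gripper's body (75 mm by 177 mm) begins 78 mm behind the grasp point.
Start: joints at [1.139, 0.087, 1.371, -0, 1.684, -0.103], TCP at [0.178, 0.521, 0.179] pointing down, gripper open.
Joint ranges: [-3.1, 3.1], [-0.76, 2.03], [0.27, 2.55], [-1.08, 4.22], [0.17, 2.65], [-2.57, 2.57]. Speed limits (rad/s): [2.79, 2.79, 3.14, 3.14, 3.14, 3.14].

INTERFACE

Orientations are given as [roll, pitch, yaw] about the fixed x, y, z axes, in that order (R = Rz(yaw) Ry(pitch) Rx(roll)).
In Python, from bench import robot gives the robot as it stands.
- The arm moves only by the tool arm_command, never from a script. Its argument "series" is text: rows parted by semicolons, each of 7 numbers parted by spaces: the turn, a rotation vector about the tool's x, y, z in rad, then the shift along the tool's x, y, z in m, then the finger opening in m, from 0 to 0.094. A call has 1 to 12 rows; each row shifts and turns the pose as measured when the row begins, along the tool's axes as they then stand; what a row does not reach is not made up. A row lasts 1/10 s, in which the tool goes at most 50 mm and 8.59 degrees, less where a joint would pass 70% of its speed; a pose out of reach is approached as far as the arm can. A call with a gripper value outside its range is refused whole. The fingers move at their own pace and stop on an object; the grip force is fixed at half the most. Time passes only in rows, so rows that do not move let the fingers close. It gives the time, the measured TCP pose, the force and the opening at its end, in the units of the state.
- robot.get_obs(): the state, without advancing time (a new reading comes with each control period).
- robot.snapshot(name): name is "side" or "top" or "wrist"; returns the picture (400x640x3 uint8, blue, green, red); there is no depth.
- robot.camera_params(name): a dict with "fx", "fy", "cx", "cy" (pixels), "extrinsics" (4x4, takes a point from camera to world coordinates). Camera axes: x right, y up, looking along -z (the intrinsics and any distortion apply to the point x, -y, -z); pixel columns grow to the right and rows downward; lengths in m; the calibration is good to about 2 mm. A picture is of the moment at which its call begins: read the wrist's pose just before it. camera_params takes no time and is no camera call; for the wrist camera it gives the pose at the moment of the call.
- robot.close_job(): hands the job in, once; it reports no verdict.
Trained networks look in the newest picture that a camera, given by its name, has taken for a name from the list of things; names that differ only in an ending like _2 or _b are one class to them, and where a whole thing is asked for, a point or a joint stands for the part that bears it (a point fixed in the world has none). Each returns a list of dicts, best first, with "score" (0 to 1); they miss things now and then, are a little off and sometimes report something else, mostly with a low value. They report only what shows in the picture. A call takes as long as a camera call. They do not tell look-alikes from the thing itself.
- robot.spot_in(camera, target): "centre" ([x, y, z] in m, in the coordinates of the camera as it stood for that picture, good to about 4 mm: the middle of the surface that is visible of it).
The state is a dict: "time": time; "joint_positions": joint angles; "qvel": joint speeds; "joint_torque": joint torques, N m; "tool_pos": TCP position; "ee_rot": TCP orientation; "wrist_force": force on the tool from outside, world axes, zero at the start; "wrist_torque": the same for the moment, N m; "width": finger opening in m.
Only numpy, scipy, OpenCV 4.12 (cv2) and the standard library are available. Lean on these libraries where they do the work, as an engineer would, in place of code of your own. Each camera call takes 0.05 s, during which the arm holds its last target.

TASK

Slide the lidded milk pan sideways along the black warming plate, without lifting it, from the double-ring place onto the middle of the single-ring place. Then take the dished steel plate by its wooden bar, lift it straight up with the loose praline ball lying in it, and only in the air give it a quarter turn, so that the bar, which starts roughly along the warming plate's long side, ends squarely across it. Finish still holding the plate, level and still, centred over the freed double-ring place about a hand's breadth (10 cm) above the warming plate, with the ball kept untouched in the plate's middle all the way and the crockery left alone.

Things in the scene. Friction and masses are not known exactly. Their poses are not given: they have to be found in the camera images.
- warmer: Flat black warming plate with a thin steel edge, fixed to the counter, 200 x 380 mm and 12 mm high. Origin at the centre of its underside (on the counter); its y axis runs along its long side, x across it. The two marked places lie on it, 170 mm apart along y.
- place_double: Centre, on the warming plate's top face (12 mm above the counter), of the place marked with two concentric thin grey rings (128 and 148 mm diameter). The pan starts here. Flat print, nothing to catch on. It is at either end of the warming plate.
- place_single: Centre, on the warming plate's top face (12 mm above the counter), of the place marked with one thin grey ring (128 mm diameter). Empty at the start, the pan's goal.
- pot_base (a point): Centre of the underside of the lidded steel milk pan: round, 110 mm diameter, 56 mm high to the top of the lid (lid 114 mm diameter), about 0.4 to 0.75 kg, lid fixed on. A black side handle (18 mm wide, 12 mm thick, centre 38 mm up) reaches out to 137 mm from the pan's axis along the pan's -x, roughly towards the robot. The friction on the plate is about 0.6.
- pot_knob (a point): Point on the axis of the pan's black lid knob, 80 mm above the pan's underside: the place to grasp. The knob is an upright cylinder of 24 mm diameter from the lid's top (56 mm above the underside) to 102 mm above it.
- dish_bar (a point): Centre of the wooden carrying bar of the dished steel plate, 118 mm above the plate's foot: the place to grasp. The bar is square, 12 x 12 mm, 160 mm long, level, along this point's y axis, straight above the middle of the plate, on a thin upright steel strap at each end (151 mm apart). The plate is round, 148 mm diameter, 30 mm high at the rim, 0.2 to 0.4 kg with bar, z axis up.
- dish_mid (a point): Middle of the plate's dished inside, 8 mm above the underside of its foot. A flat of 20 mm diameter, from which the inside rises at 12 degrees to the rim.
- ball_center (a point): Centre of the loose dark-brown praline ball, 32 mm diameter, 25 g, lying in the middle of the dished plate; it rolls if the plate is tilted more than about 10 degrees or jerked.
- saucers: Bystander: stack of five white saucers, 136 mm diameter, 46 mm high; origin under its centre, on the counter. It stands at one end of the warming plate, the dished plate at the other; which is which varies.
- cup: Bystander: white upturned cup with a blue band, 80 mm diameter, 72 mm high, beside an end of the warming plate; origin under its centre.
- pitcher: Bystander: steel milk pitcher, 76 mm diameter, 95 mm high, with a handle, beside an end of the warming plate; origin under its centre.
Things that resemble listed ones, but are neither listed nor needed, are in the scene too. What is shaped like the part that bears pot_base but blue or purple is not meant.

How it is judged:
By the outcome, as a careful person would: the job done as asked, in the order asked, and still so for the second after the job is handed in, while the arm keeps its last pose, push and grip.
It also fails if it takes over 72 s, if anything falls off the work surface, if the arm or the gripper's body presses on something with over 40 N, if the wrist force passes 120 N, or if a joint passes its speed limit or range.

## Working session

There is one attempt and no reset: what is moved stays moved. The work goes in short steps, Python scripts to look and compute and a tool call to move; the robot and the scene stay as the last step left them, time stands still between calls to the robot, and variables do not carry over. Pictures are saved under pics/ and viewed, and the job is handed in when it is done.

Besides the shell and the picture viewer there is one more tool, called after "Emit:" as a command line: name --argument value ..., lists and objects as JSON in quotes. arm_command: Moves the arm, as the interface text tells. Its arguments: {"type":"object","properties":{"series":{"type":"string"}},"required":["series"]}

```bash
ls; mkdir -p pics
python3 - <<'E'
from bench import robot
import cv2,numpy as np
np.set_printoptions(precision=4,suppress=True)
o=robot.get_obs(); print(o); print(robot.tcp_to_grasp)
for c in ("top","side"):
    im=robot.snapshot(c); cv2.imwrite(f"pics/{c}0.png",im)
    p=robot.camera_params(c); print(c,p)
    E=np.array(p["extrinsics"])
    for t in ("warmer","place_double","place_single","pot_base","pot_knob","dish_bar","dish_mid","ball_center","saucers","cup","pitcher"):
        for d in robot.spot_in(c,t)[:3]:
            w=E@np.r_[d["centre"],1]; print(c,t,round(d["score"],2),w[:3])
E
```

```text
pics
{'time': 0.0, 'joint_positions': array([ 1.1389,  0.088 ,  1.3722, -0.    ,  1.6836, -0.1031]), 'qvel': array([-0.0004, -0.0007,  0.0015,  0.0001, -0.0005, -0.0007]), 'joint_torque': array([ -0.0008, -34.0205, -30.2415,   0.0716,   0.0335,  -0.0002]), 'tool_pos': array([0.1774, 0.52  , 0.1777]), 'ee_rot': array([-1.5706,  0.0022,  1.242 ]), 'wrist_force': array([ 0.6342, -0.1379, -0.0281]), 'wrist_torque': array([ 0.0101, -0.0244,  0.0225]), 'width': 0.09408844681246332}
0.0188
top {'fx': 448.58395995776044, 'fy': 448.58395995776044, 'cx': 311.64535642857396, 'cy': 202.6102584626828, 'extrinsics': array([[ 0.0245,  0.9849, -0.1714,  0.2896],
       [-0.9997,  0.0238, -0.006 , -0.1292],
       [-0.0018,  0.1715,  0.9852,  1.2685],
       [ 0.    ,  0.    ,  0.    ,  1.    ]])}
top warmer 0.79 [0.5937 0.0297 0.0083]
top warmer 0.5 [ 0.6025 -0.1009  0.0666]
top place_single 0.51 [0.5969 0.0741 0.0144]
top pot_base 0.85 [ 0.2634 -0.318   0.0521]
top pot_base 0.75 [ 0.3234 -0.56    0.0523]
top pot_base 0.66 [ 0.5958 -0.0997  0.0664]
top pot_knob 0.96 [ 0.3227 -0.5583  0.0537]
top pot
[... 588 characters left out ...]
,
       [ 0.    ,  0.    ,  0.    ,  1.    ]])}
side warmer 0.89 [0.5868 0.0184 0.0121]
side pot_base 0.96 [ 0.3218 -0.5944  0.0572]
side pot_base 0.89 [ 0.2661 -0.3514  0.0585]
side pot_base 0.83 [ 0.5922 -0.123   0.0659]
side pot_knob 0.95 [ 0.2652 -0.3558  0.0567]
side pot_knob 0.85 [ 0.3489 -0.0776  0.0541]
side pot_knob 0.83 [ 0.591  -0.1263  0.0713]
side dish_bar 0.96 [ 0.506  -0.2917  0.0173]
side dish_mid 0.77 [ 0.5079 -0.2958  0.0211]
side ball_center 0.49 [ 0.5108 -0.3064  0.0325]
side saucers 0.78 [0.4664 0.2486 0.0436]
side cup 0.58 [ 0.6559 -0.2764  0.0525]
side cup 0.5 [ 0.5939 -0.1241  0.0688]
side pitcher 0.9 [0.6489 0.2289 0.0613]
side pitcher 0.18 [ 0.5107 -0.2959  0.0233]
```

View pics/top0.png

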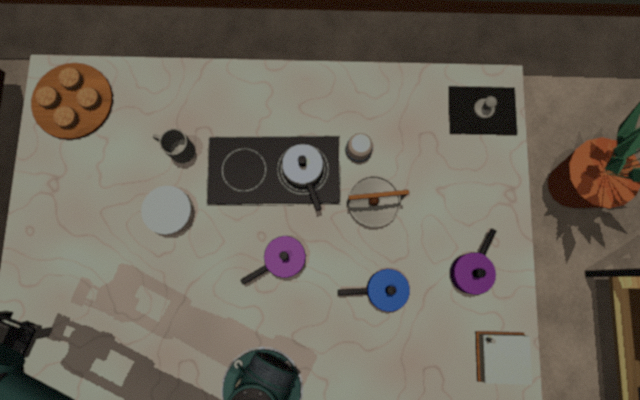

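View pics/side0.png

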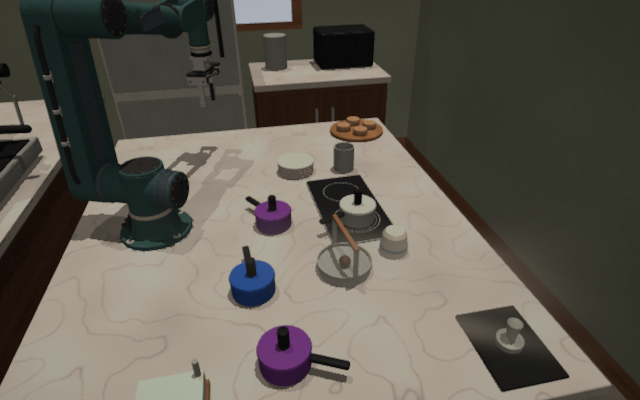

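The top view shows the warmer at cols 208–340, rows 137–205. The single ring is at (244,170), the double ring with the steel pan at (302,168), the dish at (375,202), and the bar runs (348,196)–(409,193). The blue and purple pans are decoys. Next I'll enlarge crops to measure more exactly.

Run:
```python
import cv2
im=cv2.imread("pics/top0.png")[125:240,200:420]; im=cv2.convertScaleAbs(im,alpha=1.8,beta=10)
cv2.imwrite("pics/topc.png",cv2.resize(im[:, :],None,fx=3.6,fy=3.6,interpolation=cv2.INTER_CUBIC))
im=cv2.imread("pics/side0.png")[165:295,295:425]; im=cv2.convertScaleAbs(im,alpha=1.8,beta=10)
cv2.imwrite("pics/sidec.png",cv2.resize(im,None,fx=4.5,fy=4.5,interpolation=cv2.INTER_CUBIC))
```

```text
(no output)
```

View pics/topc.png

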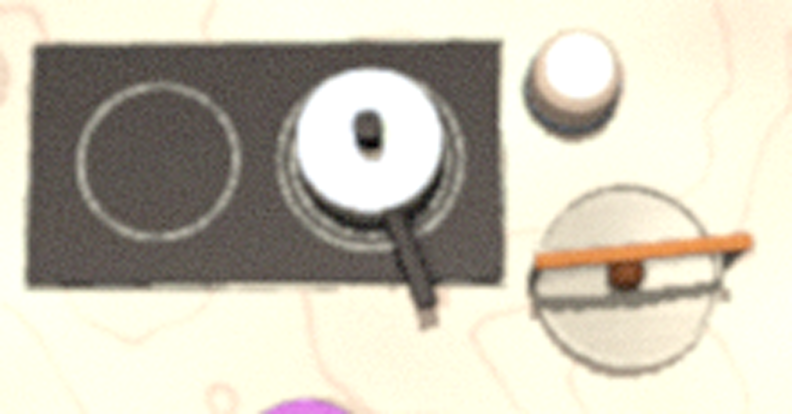

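View pics/sidec.png

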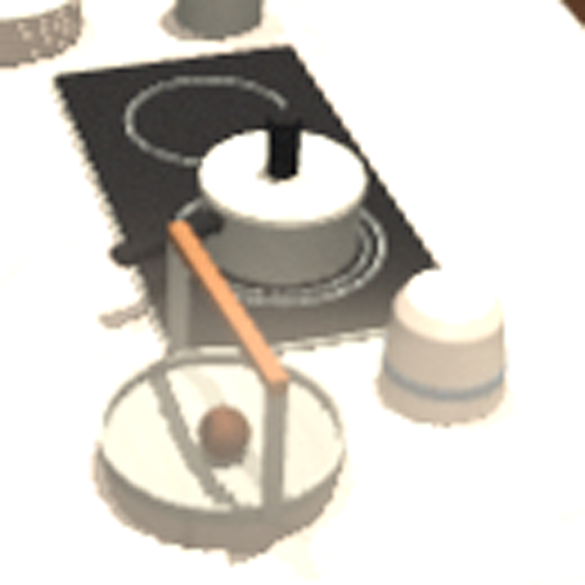

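```bash
cat > h.py <<'E'
from bench import robot
import numpy as np
np.set_printoptions(precision=4,suppress=True)
def ray(p,u,v):
    E=np.array(p["extrinsics"]); d=E[:3,:3]@np.array([(u-p["cx"])/p["fx"],-(v-p["cy"])/p["fy"],-1]); return E[:3,3],d
def at(p,u,v,z):
    o,d=ray(p,u,v); return o+d*(z-o[2])/d[2]
def proj(p,w):
    E=np.array(p["extrinsics"]); c=E[:3,:3].T@(np.array(w)-E[:3,3]); return np.array([p["cx"]+p["fx"]*c[0]/-c[2],p["cy"]-p["fy"]*c[1]/-c[2]])
E
python3 - <<'E'
from h import *
T=robot.camera_params("top");S=robot.camera_params("side")
t=lambda u,v,z:at(T,200+(u+.5)/3.6-.5,125+(v+.5)/3.6-.5,z)
s=lambda u,v,z:at(S,295+(u+.5)/4.5-.5,165+(v+.5)/4.5-.5,z)
for n,u,v,z in [("single",159.5,162,.012),("double",370.5,157,.012),("c1",35,45,.012),("c2",502,42,.012),("c3",503,284,.012),("c4",28,286,.012),("lid",370,140,.068),("dishrim",625,280,.03),("barL",535,262,.118),("barR",750,242,.118),("barmid",643,251,.121),("ball",626,274,.024),("handle tip",430,302,.05)]:
    print("top",n,t(u,v,z))
for n,u,v,z in [("c far L",58,75,.012),("c farR",292,47,.012),("c nearR",438,265,.012),("lid",283,173,.068),("knobtop",285,125,.114),("dishrim",222,437,.03),("barfar",178,228,.124),("barnear",277,378,.124),("barnearbot",277,385,.118),("ball",224,433,.024),("handletip",115,250,.05)]:
    print("side",n,s(u,v,z))
E
```

```text
top single [0.5998 0.0758 0.012 ]
top double [ 0.608  -0.0929  0.012 ]
top c1 [0.6948 0.1817 0.012 ]
top c2 [ 0.7064 -0.1968  0.012 ]
top c3 [ 0.5074 -0.2003  0.012 ]
top c4 [0.4967 0.1746 0.012 ]
top lid [ 0.6072 -0.0937  0.068 ]
top dishrim [ 0.5097 -0.2942  0.03  ]
top barL [ 0.5057 -0.2173  0.118 ]
top barR [ 0.5243 -0.3731  0.118 ]
top barmid [ 0.5152 -0.2951  0.121 ]
top ball [ 0.5156 -0.2958  0.024 ]
top handle tip [ 0.4855 -0.1426  0.05  ]
side c far L [0.4991 0.1697 0.012 ]
side c farR [0.6932 0.1732 0.012 ]
side c nearR [ 0.704  -0.1452  0.012 ]
side lid [ 0.6074 -0.0946  0.068 ]
side knobtop [ 0.6034 -0.1078  0.114 ]
side dishrim [ 0.5112 -0.3075  0.03  ]
side barfar [ 0.5037 -0.2245  0.124 ]
side barnear [ 0.5224 -0.3747  0.124 ]
side barnearbot [ 0.5231 -0.3732  0.118 ]
side ball [ 0.5152 -0.2974  0.024 ]
side handletip [ 0.4833 -0.1338  0.05  ]
```

Emit:
arm_command --series "0 0 0 -0.015 0 -0.02 0.094; 0 0 0 -0.029 0 -0.04 0.094; 0 0 0 -0.029 0 -0.04 0.094; 0 0 0 -0.029 0 -0.04 0.094; 0 0 0 -0.029 0 -0.04 0.094; 0 0 0 -0.029 0 -0.04 0.094; 0 0 0 -0.029 0 -0.04 0.094; 0 0 0 -0.029 0 -0.04 0.094; 0 0 0 -0.029 0 -0.04 0.094; 0 0 0 -0.029 0 -0.04 0.094; 0 0 0 -0.029 0 -0.04 0.094; 0 0 0 -0.015 0 -0.02 0.094"

```text
time: 2.4
tool_pos: [0.497, 0.0705, 0.1793]
ee_rot: [-1.576, -0.005, 1.252]
wrist_force: [-0.2, -0.5, 0.1]
width: 0.0938
```

Emit:
arm_command --series "0 0 0 -0.02 0 -0.026 0.094; 0 0 0 -0.026 0 -0.034 0.094; 0 0 0 -0.026 0 -0.034 0.094; 0 0 0 -0.026 0 -0.034 0.094; 0 0 0 -0.016 0 -0.02 0.094; 0 -0.116 0 0 0 0 0.094; 0 -0.116 0 0 0 0 0.094; 0 -0.116 0 0 0 0 0.094; 0 0 0 0 0 0 0.094"

```text
time: 3.3
tool_pos: [0.6073, -0.0979, 0.177]
ee_rot: [-1.576, -0.004, 1.604]
wrist_force: [-0.3, -0.2, 0.6]
width: 0.0942
```

Run:
```python
from h import *
import cv2
o=robot.get_obs(); print(o["tool_pos"],o["ee_rot"],o["joint_positions"])
p=robot.camera_params("wrist"); im=robot.snapshot("wrist"); cv2.imwrite("pics/w1.png",im); print(p)
for t in ("pot_base","pot_knob","place_double","place_single"):
    for d in robot.spot_in("wrist",t)[:2]:
        print(t,d["score"],(np.array(p["extrinsics"])@np.r_[d["centre"],1])[:3])
```

```text
[ 0.6073 -0.0979  0.177 ] [-1.5763 -0.0038  1.6036] [-0.2551  0.2295  1.2123  0.0053  1.6955 -1.858 ]
{'fx': 287.0208041956541, 'fy': 287.0208041956541, 'cx': 316.887709825717, 'cy': 197.55335386765444, 'extrinsics': array([[-0.0329, -0.9628, -0.2683,  0.5306],
       [ 0.9995, -0.0308, -0.0118, -0.1021],
       [ 0.0031, -0.2685,  0.9633,  0.3828],
       [ 0.    ,  0.    ,  0.    ,  1.    ]])}
pot_base 0.91 [ 0.4089 -0.0508  0.0202]
pot_base 0.81 [ 0.5978 -0.098   0.0692]
pot_knob 0.76 [ 0.597  -0.0973  0.0688]
pot_knob 0.67 [ 0.4068 -0.0559  0.0158]
place_double 0.77 [ 0.5706 -0.0946  0.0164]
place_single 0.82 [0.5948 0.075  0.0144]
```

View pics/w1.png

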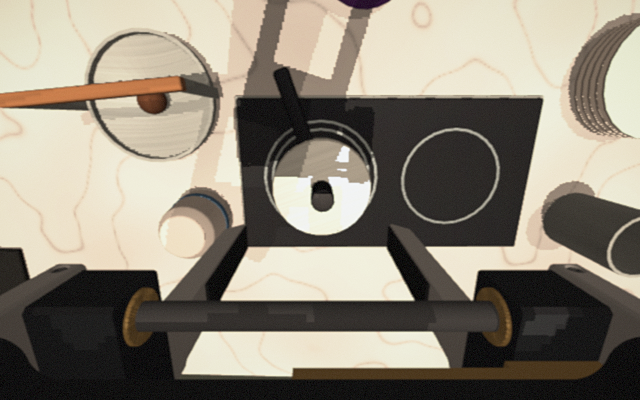

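Run:
```python
from h import *
import cv2
p=robot.camera_params("wrist")
for n,u,v,z in [("lid",322,187,.068),("knobtop",322,200,.114),("single",450,175.5,.012),("doubleouterL",265,174,.012),("doubleouterR",377,174,.012),("c",237,98,.012),("c",543,98,.012),("c",515,246,.012),("c",244,246,.012),("rim",153,94,.03),("barR",184,84,.118),("ball",152,102,.024)]:
    print(n,at(p,u,v,z))
# overlay predictions
im=cv2.imread("pics/w1.png")
a=np.radians(1.7)
def circ(c,r,z,col):
    pts=[proj(p,[c[0]+r*np.cos(t),c[1]+r*np.sin(t),z]) for t in np.linspace(0,2*np.pi,80)]
    cv2.polylines(im,[np.int32(np.array(pts)*16)],True,col,1,4,4)
circ((.605,-.0945),.074,.012,(0,0,255));circ((.600,.0755),.064,.012,(0,0,255));circ((.607,-.094),.057,.068,(0,200,0));circ((.607,-.094),.012,.114,(255,0,0));circ((.5125,-.295),.074,.03,(255,0,0))
cv2.imwrite("pics/w1o.png",cv2.resize(im[60:270,60:560],None,fx=1.6,fy=1.6))
```

```text
lid [ 0.6058 -0.0924  0.068 ]
knobtop [ 0.6079 -0.0933  0.114 ]
single [0.5984 0.077  0.012 ]
doubleouterL [ 0.6041 -0.1662  0.012 ]
doubleouterR [ 0.5994 -0.0193  0.012 ]
c [ 0.5107 -0.1989  0.012 ]
c [0.4986 0.176  0.012 ]
c [0.6962 0.1848 0.012 ]
c [ 0.708  -0.1974  0.012 ]
rim [ 0.5105 -0.2911  0.03  ]
barR [ 0.5064 -0.2162  0.118 ]
ball [ 0.5191 -0.2966  0.024 ]
```

View pics/w1o.png

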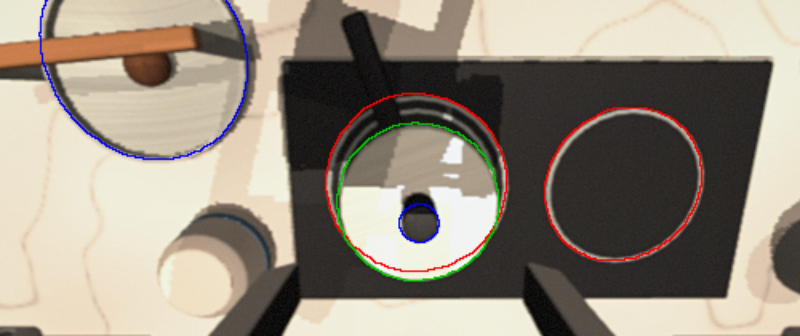

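Emit:
arm_command --series "0 0 0 0.004 0.02 0 0.094; 0 0 0 0 0.025 0 0.094; 0 0 0 0 0.025 0 0.094; 0 0 0 0 0.02 0 0.094; 0 0 0 0 0.01 0 0.094; 0 0 0 0 0 0 0.094"

```text
time: 4.15
tool_pos: [0.6094, -0.092, 0.0772]
ee_rot: [-1.583, -0.002, 1.599]
wrist_force: [-0.0, 0.2, 0.2]
width: 0.094
```

Emit:
arm_command --series "0.012 0.002 0 -0.001 0.003 0.002 0.094; 0 0 0 0 0 0 0.05; 0 0 0 0 0 0 0.02; 0 0 0 0 0 0 0.01; 0 0 0 0 0 0 0.01; 0 0 0 0 0 0 0.01; 0 0 0 0 0 0 0.01; 0 0 0 0 0 0 0.01; 0 0 0 0 0 0 0.01"

```text
time: 5.05
tool_pos: [0.6106, -0.0939, 0.08]
ee_rot: [-1.579, 0.0, 1.596]
wrist_force: [0.4, 0.3, 0.5]
width: 0.0335
```

Run:
```python
from h import *
import cv2
o=robot.get_obs(); print(o["tool_pos"],o["ee_rot"],o["joint_positions"],o["width"],o["wrist_force"],o["wrist_torque"])
im=robot.snapshot("wrist"); cv2.imwrite("pics/w2.png",im)
```

```text
[ 0.6106 -0.0939  0.08  ] [-1.5792  0.0005  1.5962] [-0.2454  0.2674  1.3593  0.0018  1.5067 -1.8417] 0.03345055414093692 [0.3974 0.3184 0.4709] [ 0.0562  0.0049 -0.0513]
```

View pics/w2.png

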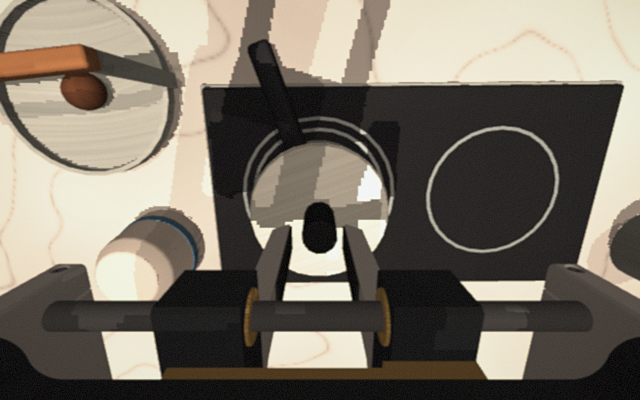

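Emit:
arm_command --series "0.008 0 0 0.001 0.004 0.004 0.03; 0 0 0 0 0.003 0 0.03; 0 0 0 0 0 0 0.01; 0 0 0 0 0 0 0.01; 0 0 0 0 0 0 0.01; 0 0 0 0 0 0 0.01"

```text
time: 5.7
tool_pos: [0.606, -0.0925, 0.072]
ee_rot: [-1.57, -0.0, 1.596]
wrist_force: [0.3, 0.2, -1.1]
width: 0.0233
```

Emit:
arm_command --series "0 0 0 0 0.001 0 0.01; 0 0 0 0.003 0 0 0.01; 0 0 0 0.006 0 0 0.01; 0 0 0 0.008 0 0 0.01"

```text
time: 6.1
tool_pos: [0.6061, -0.0801, 0.0725]
ee_rot: [-1.572, 0.009, 1.593]
wrist_force: [-0.5, -4.1, 0.6]
width: 0.0231
```

Emit:
arm_command --series "0 0 -0.006 0.01 0.0005 0.0005 0.01; 0 0 -0.003 0.01 0.0005 0.0005 0.01; 0 0 -0.003 0.01 0.0005 0.0005 0.01; 0 0 -0.003 0.01 0.0005 0.0005 0.01; 0 0 -0.003 0.01 0.0005 0.0005 0.01; 0 0 -0.003 0.01 0.0005 0.0005 0.01"

```text
time: 6.7
tool_pos: [0.6036, -0.0187, 0.072]
ee_rot: [-1.578, -0.006, 1.593]
wrist_force: [0.8, -4.3, -1.2]
width: 0.0229
```

Emit:
arm_command --series "0.004 0 0.003 0.01 0.001 0.0005 0.01; 0.003 0 0.002 0.01 0.001 0.0005 0.01; 0 0 0 0.01 0.0005 0.0005 0.01; 0 0 -0.003 0.01 0.0005 0.0005 0.01; 0 0 -0.003 0.01 0.0005 0.0005 0.01; 0 0 -0.003 0.01 0.0005 0.0005 0.01"

```text
time: 7.3
tool_pos: [0.6005, 0.0434, 0.072]
ee_rot: [-1.577, -0.003, 1.593]
wrist_force: [-0.1, -4.9, 3.3]
width: 0.0235
```

Emit:
arm_command --series "0.004 0 0 0.01 0.0003 0.0005 0.01; 0 0 0 0.009 0.0003 0.0005 0.01; 0 0 0 0.006 0.0003 0.0003 0.01; 0 0 0 0.003 0 0 0.01; 0 0 0 0.001 0 0 0.01; 0 0 0 0 0 0 0.01"

```text
time: 7.9
tool_pos: [0.5976, 0.0757, 0.0721]
ee_rot: [-1.573, -0.0, 1.596]
wrist_force: [1.4, -4.6, 2.7]
width: 0.0232
```

Run:
```python
from h import *
import cv2
o=robot.get_obs(); print(o["tool_pos"],o["ee_rot"],o["wrist_force"],o["wrist_torque"])
p=robot.camera_params("wrist");im=robot.snapshot("wrist")
def circ(c,r,z,col):
    pts=[proj(p,[c[0]+r*np.cos(t),c[1]+r*np.sin(t),z]) for t in np.linspace(0,2*np.pi,80)]
    cv2.polylines(im,[np.int32(np.array(pts)*16)],True,col,1,4,4)
circ((.6045,-.094),.074,.012,(0,0,255));circ((.5993,.076),.064,.012,(0,0,255));circ((.5993,.076),.057,.068,(0,200,0))
cv2.imwrite("pics/w3.png",im)
im=robot.snapshot("top");p=robot.camera_params("top")
circ((.6045,-.094),.074,.012,(0,0,255));circ((.5993,.076),.064,.012,(0,0,255))
cv2.imwrite("pics/top3.png",im)
```

```text
[0.5976 0.0757 0.0721] [-1.5728 -0.0003  1.5958] [ 1.3765 -4.6202  2.6801] [-0.9363 -0.1936 -0.0622]
```

View pics/w3.png

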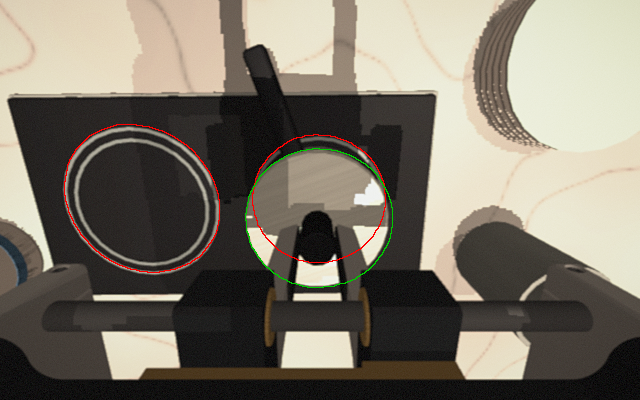

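View pics/top3.png

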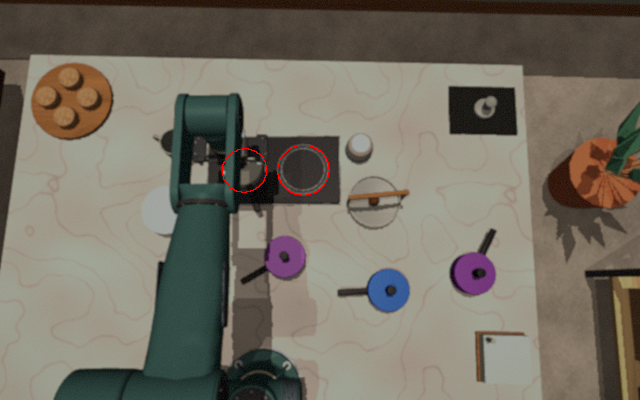

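Red circles mark the expected rings and green the expected lid. In the wrist picture the lid matches green to about 1–2 px (centre about (319,218)), and the freed double ring sits at about (142,199). Next I'll release, rise and check again.

Emit:
arm_command --series "0 0 0 0 0 0 0.06; 0 0 0 0 0 0 0.07; 0 0 0 0 0 0 0.07; 0 0 0 0 0 0 0.07; 0 0 0 0 -0.01 0 0.07; 0 0 0 0 -0.03 0 0.07; 0 0 0 0 -0.03 0 0.07; 0 0 0 0 -0.03 0 0.07; 0 0 0 0 -0.02 0 0.07; 0 0 0 0 0 0 0.07"

```text
time: 9.0
tool_pos: [0.5942, 0.081, 0.1948]
ee_rot: [-1.563, -0.014, 1.598]
wrist_force: [0.4, -0.5, 0.7]
width: 0.0699
```

Run:
```python
from h import *
import cv2
o=robot.get_obs(); print(o["tool_pos"],o["ee_rot"],o["wrist_force"],o["wrist_torque"])
p=robot.camera_params("wrist");im=robot.snapshot("wrist");cv2.imwrite("pics/w4raw.png",im)
print(p["extrinsics"])
def circ(c,r,z,col):
    pts=[proj(p,[c[0]+r*np.cos(t),c[1]+r*np.sin(t),z]) for t in np.linspace(0,2*np.pi,80)]
    cv2.polylines(im,[np.int32(np.array(pts)*16)],True,col,1,4,4)
circ((.6045,-.094),.074,.012,(0,0,255));circ((.5993,.076),.064,.012,(0,0,255));circ((.5993,.076),.057,.068,(0,200,0));circ((.5993,.076),.012,.114,(255,0,0))
cv2.imwrite("pics/w4.png",im[60:260,100:500].repeat(2,0).repeat(2,1))
```

```text
[0.5942 0.081  0.1948] [-1.563 -0.014  1.598] [ 0.437  -0.4788  0.6995] [ 0.0204 -0.0141  0.0242]
[[-0.0273 -0.9665 -0.2552  0.5203]
 [ 0.9995 -0.023  -0.0199  0.0751]
 [ 0.0133 -0.2556  0.9667  0.4015]
 [ 0.      0.      0.      1.    ]]
```

View pics/w4.png

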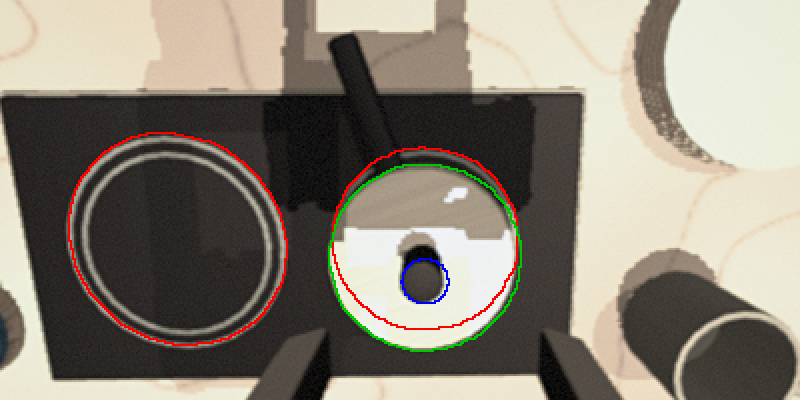

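View pics/w4raw.png

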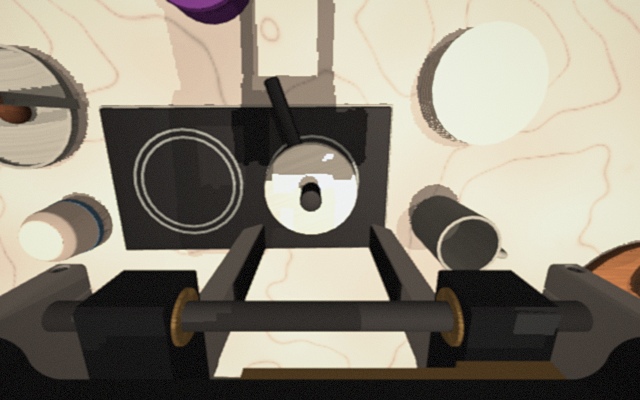

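Run:
```python
from h import *
import cv2
from scipy.optimize import least_squares
p=robot.camera_params("wrist");im=cv2.imread("pics/w4raw.png")
g=cv2.cvtColor(cv2.GaussianBlur(im,(3,3),0),cv2.COLOR_BGR2GRAY).astype(float)
from scipy.ndimage import map_coordinates as mc
def sample(c,r,z,n=120):
    t=np.linspace(0,2*np.pi,n,endpoint=False)
    P=np.array([proj(p,[c[0]+r*np.cos(a),c[1]+r*np.sin(a),z]) for a in t])
    return mc(g,[P[:,1],P[:,0]],order=1)
def best(f,x0,step,N):
    b=max(((f((x0[0]+i*step,x0[1]+j*step)),i,j) for i in range(-N,N+1) for j in range(-N,N+1)))
    return b[0],x0[0]+b[1]*step,x0[1]+b[2]*step
print("double",best(lambda c:sample(c,.074,.012).mean()+sample(c,.064,.012).mean()-sample(c,.069,.012).mean(),(.6045,-.094),.0005,10))
print("lid",best(lambda c:sample(c,.0558,.068).mean()-sample(c,.0585,.068).mean(),(.5993,.076),.0005,10))
print("knobtop",best(lambda c:-sample(c,.010,.114).mean()+sample(c,.0135,.114).mean(),(.5993,.076),.0005,10))
g1=cv2.cvtColor(cv2.GaussianBlur(cv2.imread("pics/w1.png"),(3,3),0),cv2.COLOR_BGR2GRAY)
for u,v in [(100,108),(391,107),(385,246),(126,249)]: print(at(p,u,v,.012))
```

```text
double (np.float64(140.92760517765322), 0.606, -0.094)
lid (np.float64(62.62989469771302), 0.5968000000000001, 0.075)
knobtop (np.float64(114.54387732574807), 0.5973, 0.074)
[ 0.5098 -0.1978  0.012 ]
[0.4981 0.1757 0.012 ]
[0.6927 0.185  0.012 ]
[ 0.7055 -0.1921  0.012 ]
```

Emit:
arm_command --series "-0.008 0 0.014 -0.02 0 0.005 0.07; 0 0 0 -0.035 0 0.008 0.07; 0 0 0 -0.04 0 0.01 0.07; 0 0 0 -0.04 0 0.01 0.07; 0 0 0 -0.04 0 0.01 0.07; 0 0 0 -0.04 0 0.01 0.07; 0 0 0 -0.04 0 0.01 0.07; 0 0 0 -0.04 0 0.01 0.07; 0 0 0 -0.04 0 0.01 0.07; 0 0 0 -0.025 0 0.005 0.07; 0 0 0 -0.01 0 0.002 0.07; 0 0 0 0 0 0 0.07"

```text
time: 10.25
tool_pos: [0.4921, -0.3107, 0.1704]
ee_rot: [-1.532, -0.006, 1.597]
wrist_force: [-0.0, 0.5, 0.2]
width: 0.0698
```

Emit:
arm_command --series "0 0.14 0 0 0 0 0.07; 0 0.145 0 0 0 0 0.07; 0 0.145 0 0 0 0 0.07; 0 0.145 0 0 0 0 0.07; 0 0.145 0 0 0 0 0.07; 0 0.145 0 0 0 0 0.07; 0 0.145 0 0 0 0 0.07; 0 0.145 0 0 0 0 0.07; 0 0.145 0 0 0 0 0.07; 0 0.13 0 0 0 0 0.07; 0 0.04 0 0 0 0 0.07; 0 0 0 0 0 0 0.07"

```text
time: 11.45
tool_pos: [0.4909, -0.2895, 0.1626]
ee_rot: [-1.548, 0.049, 0.088]
wrist_force: [0.4, 0.2, 0.1]
width: 0.0702
```

Run:
```python
from h import *
import cv2
o=robot.get_obs(); print(o["time"],o["tool_pos"],o["ee_rot"],o["joint_positions"])
p=robot.camera_params("wrist");im=robot.snapshot("wrist");cv2.imwrite("pics/w5.png",im);print(p["extrinsics"])
im=robot.snapshot("top");cv2.imwrite("pics/top5.png",im)
```

```text
11.45 [ 0.4909 -0.2895  0.1626] [-1.5479  0.0495  0.0876] [-0.6224  0.1804  1.2998 -0.015   1.7138 -0.7112]
[[ 0.9949 -0.097   0.027   0.4958]
 [ 0.0875  0.9655  0.2453 -0.218 ]
 [-0.0499 -0.2417  0.9691  0.3702]
 [ 0.      0.      0.      1.    ]]
```

View pics/w5.png

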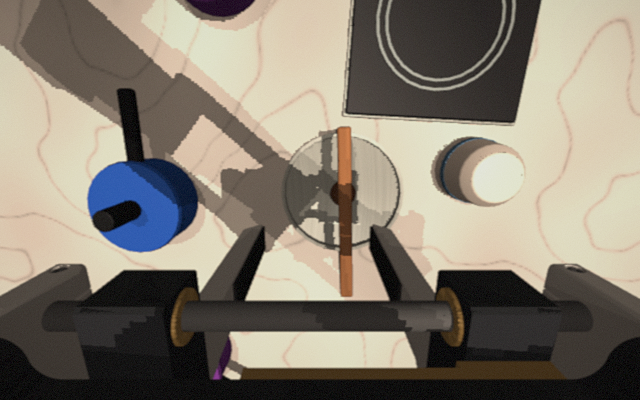

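View pics/top5.png

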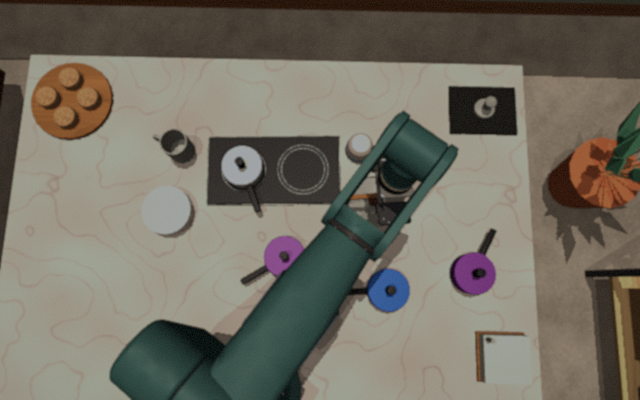

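```bash
python3 - <<'E'
from h import *
import cv2
from scipy.ndimage import map_coordinates as mc
def fits(cam,f,jobs):
    p=robot.camera_params(cam); g=cv2.cvtColor(cv2.GaussianBlur(cv2.imread(f),(3,3),0),cv2.COLOR_BGR2GRAY).astype(float)
    def sample(c,r,z,n=120):
        P=np.array([proj(p,[c[0]+r*np.cos(a),c[1]+r*np.sin(a),z]) for a in np.linspace(0,2*np.pi,n,endpoint=False)])
        return mc(g,[P[:,1],P[:,0]],order=1).mean()
    for n,x0,z,terms in jobs:
        b=max((sum(s*sample((x0[0]+i*.001,x0[1]+j*.001),r,z) for s,r in terms),i,j) for i in range(-8,9) for j in range(-8,9))
        print(cam,f,n,x0[0]+b[1]*.001,x0[1]+b[2]*.001)
D=[(1,.074),(1,.064),(-1,.069)];L=[(1,.0545),(-1,.0595)];Si=[(1,.064),(-.5,.069),(-.5,.059)]
fits("top","pics/top5.png",[("double",(.605,-.094),.012,D),("lid",(.599,.076),.068,L)])
fits("top","pics/top0.png",[("single",(.599,.076),.012,Si),("lid0",(.607,-.094),.068,L)])
fits("wrist","pics/w5.png",[("rim",(.512,-.295),.03,[(-1,.0735),(.5,.069),(.5,.077)])])
p=robot.camera_params("wrist")
for u,v in [(345,127),(347,296),(339,190),(352,190)]: print(at(p,u,v,.124))
E
python3 - <<'E'
import cv2
im=cv2.imread("pics/w5.png")[110:310,260:440]
cv2.imwrite("pics/w5c.png",cv2.resize(im,None,fx=3,fy=3,interpolation=cv2.INTER_CUBIC))
E
```

```text
top pics/top5.png double 0.607 -0.093
top pics/top5.png lid 0.6 0.075
top pics/top0.png single 0.601 0.077
top pics/top0.png lid0 0.608 -0.093
wrist pics/w5.png rim 0.51 -0.299
[ 0.5069 -0.2182  0.124 ]
[ 0.5264 -0.3751  0.124 ]
[ 0.5076 -0.272   0.124 ]
[ 0.5189 -0.2708  0.124 ]
```

View pics/w5c.png

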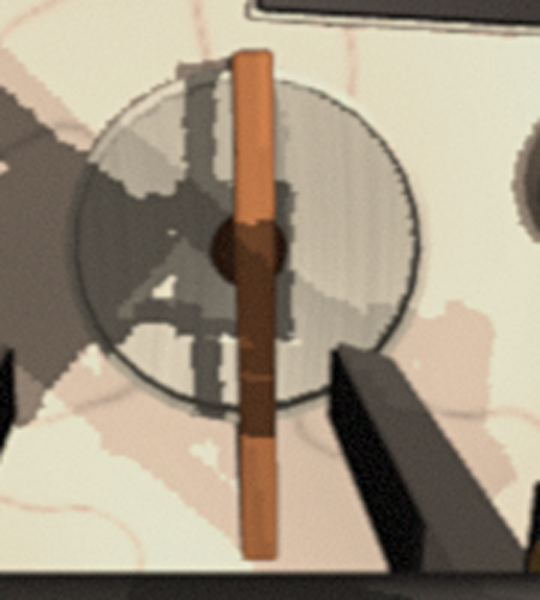

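Emit:
arm_command --series "-0.012 -0.018 -0.025 0.012 0 -0.005 0.07; -0.012 -0.018 -0.025 0.012 0 -0.005 0.07; 0 0 0 0 0 0 0.07"

```text
time: 11.85
tool_pos: [0.5181, -0.2971, 0.1614]
ee_rot: [-1.573, -0.005, 0.13]
wrist_force: [-0.7, -0.4, 0.6]
width: 0.0701
```

Emit:
arm_command --series "0.002 0.004 0.004 -0.002 0.015 0 0.07; 0 0 0 0 0.015 0 0.07; 0 0 0 0 0.01 0 0.07; 0 0 0 0 0 0 0.07"

```text
time: 12.25
tool_pos: [0.5156, -0.2975, 0.1173]
ee_rot: [-1.57, 0.0, 0.125]
wrist_force: [0.4, 0.5, -0.8]
width: 0.0702
```

Run:
```python
from h import *
import cv2
o=robot.get_obs(); print(o["time"],o["tool_pos"],o["ee_rot"],o["joint_positions"])
p=robot.camera_params("wrist");im=robot.snapshot("wrist")
R=np.array(o["ee_rot"])
from scipy.spatial.transform import Rotation as Ro
M=Ro.from_euler("xyz",R).as_matrix()
# mark tool mid-plane at bar height
t=o["tool_pos"]
for k in (.05,.09,.13): 
    w=t+M[:,1]*((t[2]-.124))+M[:,2]*k; w[2]=.124; q=proj(p,w); print(q)
    cv2.circle(im,tuple(int(i) for i in q.round()),1,(0,255,0),-1)
cv2.imwrite("pics/w6.png",im)
```

```text
12.25 [ 0.5156 -0.2975  0.1173] [-1.5701  0.0002  0.1254] [-0.6188  0.2072  1.3571  0.0004  1.578  -0.7441]
[315.7872 157.1123]
[315.7338  96.1548]
[315.674   27.9842]
```

View pics/w6.png

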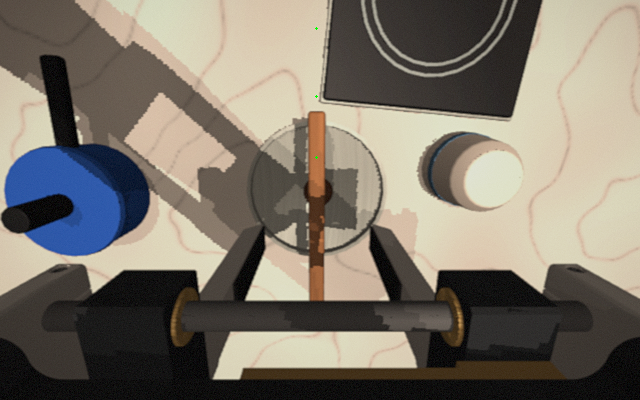

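The bar (col about 317) lies on the jaw mid-plane (about 316) and parallel to the fingers, so I'll descend and close.

Emit:
arm_command --series "0 0 0 0 0.01 0.001 0.06; 0 0 0 0 0.008 0.001 0.05; 0 0 0 0 0 0 0.04; 0 0 0 0 0 0 0.03; 0 0 0 0 0 0 0.025; 0 0 0 0 0 0 0.02"

```text
time: 12.9
tool_pos: [0.5163, -0.2962, 0.1001]
ee_rot: [-1.573, -0.002, 0.125]
wrist_force: [0.6, 0.4, -0.2]
width: 0.0256
```

Emit:
arm_command --series "0 0 0 0 0.001 0 0.018; 0 0 0 0 0 0 0.016; 0 0 0 0 0 0 0.014; 0 0 0 0 0 0 0.012; 0 0 0 0 0 0 0.008; 0 0 0 0 0 0 0.004; 0 0 0 0 0 0 0.002; 0 0 0 0 0 0 0.002"

```text
time: 13.7
tool_pos: [0.5169, -0.2966, 0.1002]
ee_rot: [-1.574, -0.004, 0.125]
wrist_force: [0.2, -0.3, -0.5]
width: 0.002
```

Run:
```python
from h import *
import cv2
o=robot.get_obs(); print(o["time"],o["tool_pos"],o["ee_rot"],o["width"],o["wrist_force"],o["wrist_torque"])
im=robot.snapshot("wrist");cv2.imwrite("pics/w7.png",im)
```

```text
13.7 [ 0.5169 -0.2966  0.1002] [-1.5741 -0.0041  0.1251] 0.001970051460639014 [ 0.1551 -0.3287 -0.528 ] [-0.0416  0.0802  0.0152]
```

View pics/w7.png

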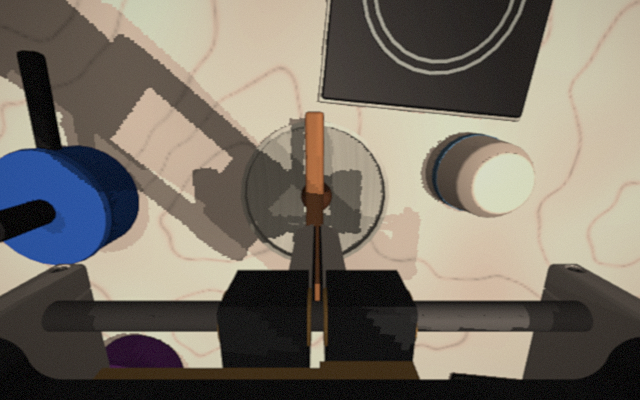

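The reported width is 0.002, so the fingers have shut without the bar. In the picture they cover it from about (317,225) down. I'll check the bar's height before acting.

Run:
```python
from h import *
import cv2
p=robot.camera_params("wrist");t=robot.get_obs()["tool_pos"]; print(t,proj(p,t),p["extrinsics"][:3,3])
T=robot.camera_params("top");S=robot.camera_params("side")
rays={"w7":ray(p,314.5,112),"top":ray(T,200+535.5/3.6-.5,125+(260.5)/3.6-.5),"side":ray(S,295+178.5/4.5-.5,165+(224)/4.5-.5)}
def tri(rs):
    A=sum(np.eye(3)-np.outer(d,d)/(d@d) for o,d in rs);b=sum((np.eye(3)-np.outer(d,d)/(d@d))@o for o,d in rs);return np.linalg.solve(A,b)
for k in (("w7","top"),("w7","side"),("top","side"),("w7","top","side")): print(k,tri([rays[i] for i in k]))
nr={"top":ray(T,200+750.5/3.6-.5,125+243/3.6-.5),"side":ray(S,295+277.5/4.5-.5,165+380/4.5-.5)}
print("near",tri(list(nr.values())))
im=robot.snapshot("side");cv2.imwrite("pics/side7.png",cv2.resize(im[160:300,260:460],None,fx=4,fy=4,interpolation=cv2.INTER_CUBIC))
im=cv2.imread("pics/w7.png")[100:350,240:400];cv2.imwrite("pics/w7c.png",cv2.resize(im,None,fx=2.4,fy=2.4))
```

```text
[ 0.5169 -0.2966  0.1002] [315.8808 221.7192] [ 0.5074 -0.221   0.3061]
('w7', 'top') [ 0.5063 -0.2173  0.122 ]
('w7', 'side') [ 0.5058 -0.2175  0.1223]
('top', 'side') [ 0.506  -0.2169  0.122 ]
('w7', 'top', 'side') [ 0.506  -0.2172  0.1222]
near [ 0.5232 -0.3724  0.1211]
```

View pics/side7.png

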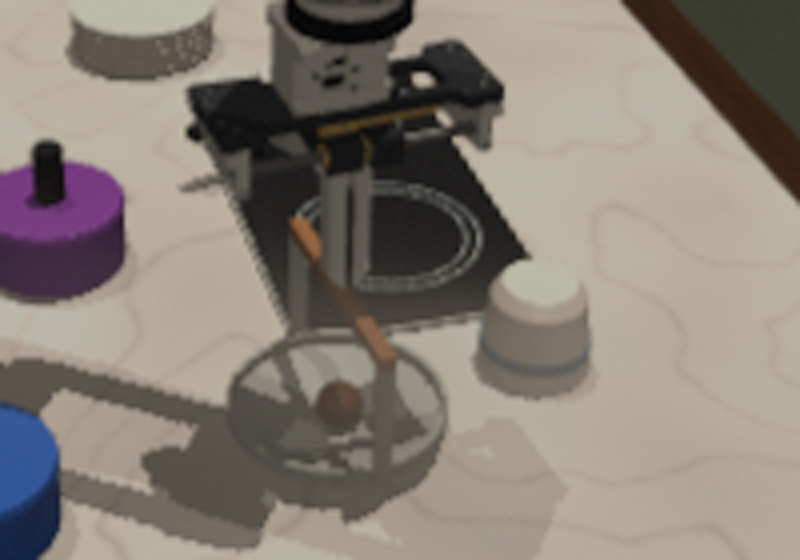

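View pics/w7c.png

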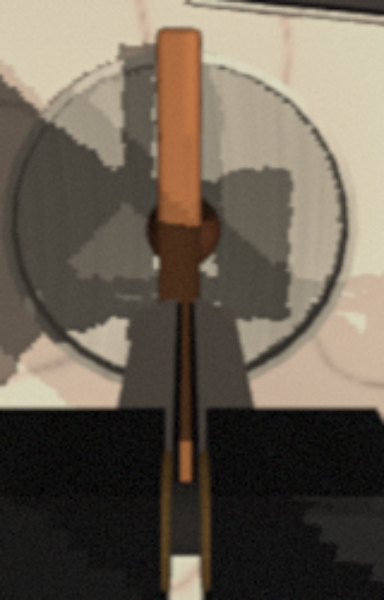

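Run:
```python
from h import *
S=robot.camera_params("side");p=robot.camera_params("wrist")
t=robot.get_obs()["tool_pos"]
for z in (.09,.1002,.112,.124,.136): 
    w=t.copy();w[2]=z; q=proj(S,w); print(z,(q-[260,160])*4, (proj(p,w)-[240,100])*2.4)
for a in (-.075,0,.075):
  for z in (.112,.124): print(a,z,(proj(S,[.515-.124*a,-.2955+.992*a,z])-[260,160])*4)
```

```text
0.09 [341.7992 323.263 ] [182.1531 281.3633]
0.1002 [342.117  310.6042] [182.1647 292.0701]
0.112 [342.4887 295.8013] [182.1794 305.722 ]
0.124 [342.8711 280.5703] [182.1961 321.2308]
0.136 [343.2581 265.1576] [182.215  338.6853]
-0.075 0.112 [384.8356 364.8386]
-0.075 0.124 [385.5061 349.1563]
0 0.112 [339.1575 295.1612]
0 0.124 [339.5199 279.935 ]
0.075 0.112 [298.2508 232.7622]
0.075 0.124 [298.3644 217.9851]
```

Run:
```python
from h import *
import cv2
im=robot.snapshot("side");cv2.imwrite("pics/side8.png",cv2.resize(cv2.convertScaleAbs(im[200:260,325:375],alpha=1.8,beta=10),None,fx=10,fy=10,interpolation=cv2.INTER_NEAREST))
im=robot.snapshot("wrist");cv2.imwrite("pics/w8.png",cv2.resize(cv2.convertScaleAbs(im[190:330,260:375],alpha=2.2,beta=10),None,fx=4.2,fy=4.2,interpolation=cv2.INTER_NEAREST))
print(robot.get_obs()["width"],robot.get_obs()["time"])
```

```text
0.0020225310669180216 13.9
```

View pics/side8.png

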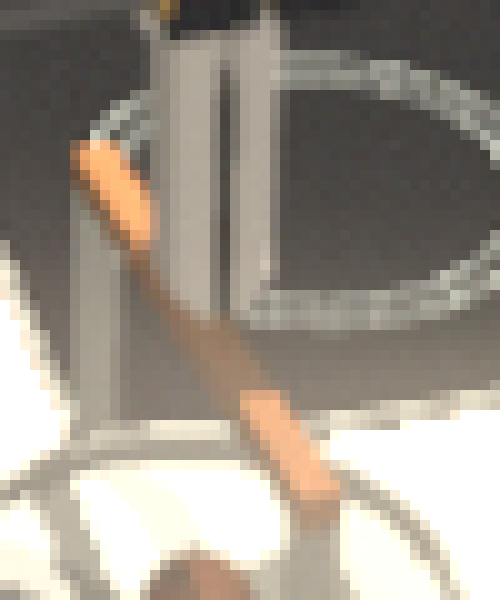

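View pics/w8.png

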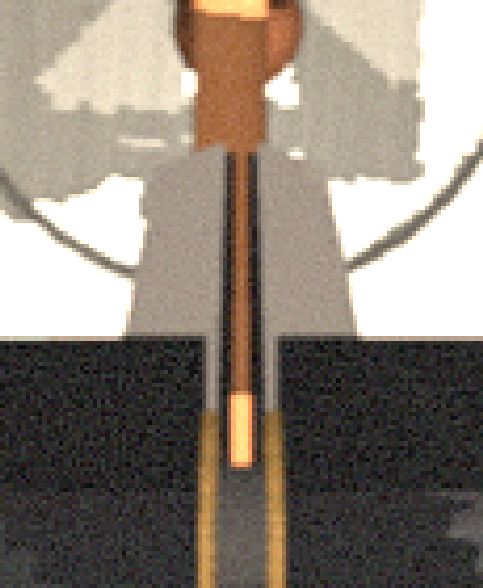

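The fingers are standing just above the bar. In all views the visible fingertips end about 25 mm behind the reported TCP, at z ≈ 0.125 when the TCP reads 0.100. Nothing was disturbed, so I'll open and go about 25 mm lower.

Emit:
arm_command --series "0 0 0 0 -0.006 0 0.04; 0.002 0 0.003 0 0 0 0.045; 0 0 0 0 0 0 0.045; 0 0 0 0 0 0 0.045; 0 0 0 0 0 0 0.045; 0 0 0 0 0 0 0.045"

```text
time: 14.5
tool_pos: [0.517, -0.2967, 0.107]
ee_rot: [-1.572, -0.001, 0.125]
wrist_force: [-0.3, -0.3, 0.3]
width: 0.0442
```

Emit:
arm_command --series "0 0 0 -0.001 0.008 0 0.045; 0 0 0 0 0.01 0 0.045; 0 0 0 0 0.008 0 0.045; 0 0 0 0 0 0 0.045"

```text
time: 14.9
tool_pos: [0.5154, -0.2965, 0.0778]
ee_rot: [-1.571, 0.0, 0.125]
wrist_force: [-0.2, 0.4, 0.6]
width: 0.0451
```

Run:
```python
from h import *
import cv2
o=robot.get_obs(); print(o["time"],o["tool_pos"],o["ee_rot"],o["width"],o["wrist_force"],o["wrist_torque"])
im=robot.snapshot("wrist");cv2.imwrite("pics/w9.png",cv2.convertScaleAbs(im,alpha=1.5))
im=robot.snapshot("side");cv2.imwrite("pics/side9.png",cv2.resize(cv2.convertScaleAbs(im[200:280,310:390],alpha=1.8,beta=10),None,fx=7,fy=7,interpolation=cv2.INTER_NEAREST))
```

```text
14.9 [ 0.5154 -0.2965  0.0778] [-1.5711  0.0001  0.1251] 0.04507502392285319 [-0.1664  0.4356  0.6301] [-0.0577  0.0036  0.002 ]
```

View pics/w9.png

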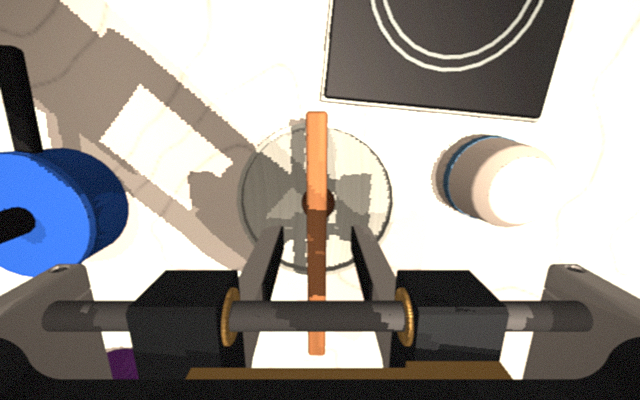

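View pics/side9.png

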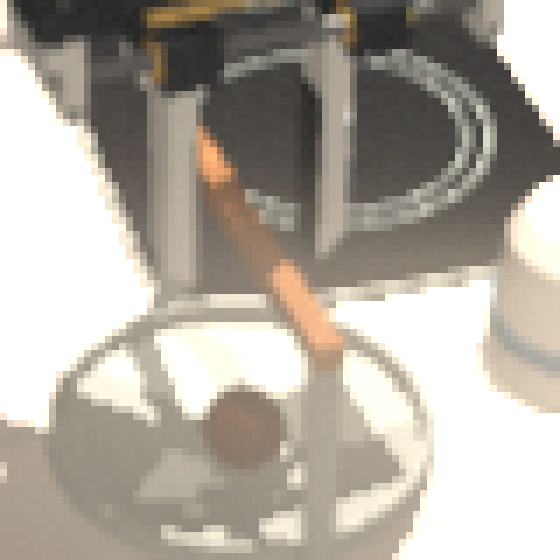

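Fingers now straddle the bar, with inner tips at cols 283 and 353 and the bar at 317. I'll lower slightly more and close.

Emit:
arm_command --series "0 0 0 0 0.004 0.0005 0.04; 0 0 0 0 0 0 0.03; 0 0 0 0 0 0 0.025; 0 0 0 0 0 0 0.02; 0 0 0 0 0 0 0.016; 0 0 0 0 0 0 0.014; 0 0 0 0 0 0 0.012; 0 0 0 0 0 0 0.008; 0 0 0 0 0 0 0.004; 0 0 0 0 0 0 0.002; 0 0 0 0 0 0 0.002"

```text
time: 16.1
tool_pos: [0.5163, -0.2972, 0.0764]
ee_rot: [-1.575, -0.003, 0.125]
wrist_force: [-0.3, -0.5, -0.3]
width: 0.0118
```

Run:
```python
from h import *
import cv2
o=robot.get_obs(); print(o["time"],o["tool_pos"],o["ee_rot"],o["width"],o["wrist_force"],o["wrist_torque"])
im=robot.snapshot("wrist");cv2.imwrite("pics/w10.png",cv2.convertScaleAbs(im,alpha=1.5))
```

```text
16.1 [ 0.5163 -0.2972  0.0764] [-1.5745 -0.0026  0.125 ] 0.011755590117376882 [-0.324  -0.4668 -0.2778] [-0.0778  0.099  -0.0213]
```

View pics/w10.png

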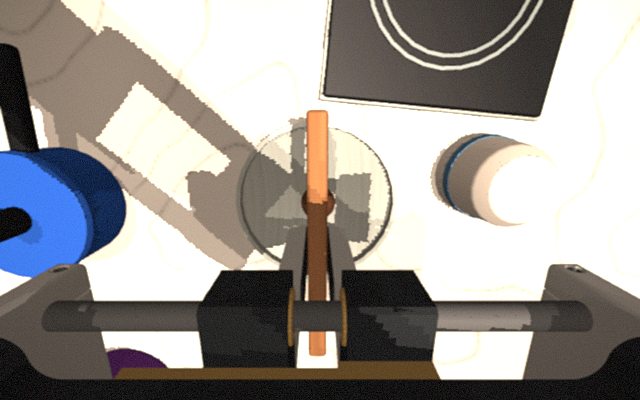

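Emit:
arm_command --series "0 0 0 0 -0.001 0 0; 0 0 0 0 -0.002 0 0; 0 0 0 0 -0.003 0 0; 0 0 0 0 -0.004 0 0; 0 0 0 0 -0.005 0 0"

```text
time: 16.65
tool_pos: [0.5149, -0.2956, 0.089]
ee_rot: [-1.57, 0.002, 0.125]
wrist_force: [0.4, -0.0, -2.6]
width: 0.0118
```

Emit:
arm_command --series "-0.002 0 -0.002 0.0005 -0.005 -0.0005 0; 0 0 0 0 -0.006 0 0; 0 0 0 0 -0.006 0 0; 0 0 0 0 -0.006 0 0; 0 0 0 0 -0.006 0 0; 0 0 0 0 -0.006 0 0"

```text
time: 17.25
tool_pos: [0.5158, -0.2962, 0.128]
ee_rot: [-1.573, -0.002, 0.125]
wrist_force: [0.4, -0.1, -2.1]
width: 0.0117
```

Emit:
arm_command --series "0 0 0 0 -0.006 0 0; 0 0 0 0 -0.006 0 0; 0 0 0 0 -0.006 0 0; 0 0 0 0 -0.006 0 0; 0 0 0 0 -0.006 0 0; 0 0 0 0 -0.006 0 0; 0 0 0 0 -0.006 0 0; 0 0 0 0 -0.005 0 0; 0 0 0 0 -0.004 0 0; 0 0 0 0 -0.003 0 0; 0 0 0 0 -0.001 0 0; 0 0 0 0 0 0 0"

```text
time: 18.45
tool_pos: [0.5161, -0.2964, 0.1893]
ee_rot: [-1.574, -0.003, 0.125]
wrist_force: [0.6, -0.0, -3.2]
width: 0.0114
```

Run:
```python
from h import *
import cv2
o=robot.get_obs(); print(o["time"],o["tool_pos"],o["ee_rot"],o["width"],o["wrist_force"],o["wrist_torque"])
im=robot.snapshot("wrist");cv2.imwrite("pics/w11.png",cv2.convertScaleAbs(im,alpha=1.5))
im=robot.snapshot("side");cv2.imwrite("pics/side11.png",cv2.resize(cv2.convertScaleAbs(im[140:300,260:440],alpha=1.8,beta=10),None,fx=3.5,fy=3.5,interpolation=cv2.INTER_CUBIC))
```

```text
18.45 [ 0.5161 -0.2964  0.1893] [-1.5745 -0.0033  0.1253] 0.011381516641692596 [ 0.5733 -0.0154 -3.2051] [-0.0788  0.0356  0.0017]
```

View pics/w11.png

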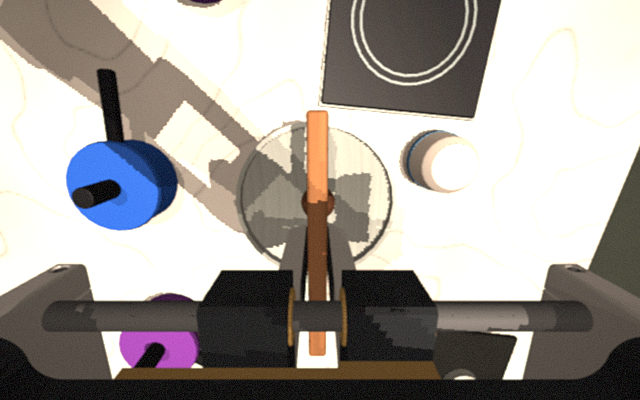

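View pics/side11.png

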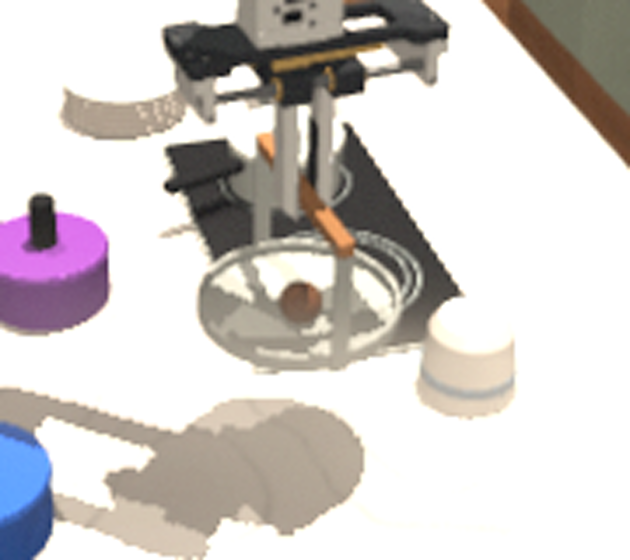

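Emit:
arm_command --series "0 -0.01 0 0 0 0 0; 0 -0.02 0 0 0 0 0; 0 -0.03 0 0 0 0 0; 0 -0.035 0 0 0 0 0; 0 -0.04 0 0 0 0 0; 0 -0.04 0 0 0 0 0; 0 -0.04 0 0 0 0 0; 0 -0.04 0 0 0 0 0"

```text
time: 19.35
tool_pos: [0.5152, -0.2958, 0.1868]
ee_rot: [-1.571, 0.0, 0.397]
wrist_force: [0.3, -0.3, -3.4]
width: 0.0116
```

Emit:
arm_command --series "0 -0.045 0 0 -0.0003 0 0; 0 -0.045 0 0 -0.0003 0 0; 0 -0.045 0 0 -0.0003 0 0; 0 -0.045 0 0 -0.0003 0 0; 0 -0.045 0 0 -0.0003 0 0; 0 -0.045 0 0 -0.0003 0 0; 0 -0.045 0 0 -0.0003 0 0; 0 -0.045 0 0 -0.0003 0 0; 0 -0.045 0 0 -0.0003 0 0; 0 -0.045 0 0 -0.0003 0 0; 0 -0.045 0 0 -0.0003 0 0; 0 -0.045 0 0 -0.0003 0 0"

```text
time: 20.55
tool_pos: [0.5141, -0.295, 0.1875]
ee_rot: [-1.566, 0.0, 0.971]
wrist_force: [-1.2, 0.3, -3.6]
width: 0.0115
```

Emit:
arm_command --series "-0.002 -0.045 0 0 -0.0003 0 0; -0.002 -0.045 0 0 -0.0003 0 0; -0.002 -0.045 0 0 -0.0003 0 0; 0 -0.045 0 0 -0.0003 0 0; 0 -0.045 0 0 -0.0003 0 0; 0 -0.045 0 0 -0.0003 0 0; 0 -0.045 0 0 -0.0003 0 0; 0 -0.045 0 0 -0.0003 0 0; 0 -0.045 0 0 -0.0003 0 0; 0 -0.04 0 0 -0.0003 0 0; 0 -0.035 0 0 -0.0003 0 0; 0 -0.03 0 0 -0.0003 0 0"

```text
time: 21.75
tool_pos: [0.5132, -0.2942, 0.1883]
ee_rot: [-1.568, -0.002, 1.514]
wrist_force: [1.1, -0.1, -2.8]
width: 0.0117
```

Emit:
arm_command --series "0 -0.025 0 0 0 0 0; 0 -0.02 0 0 0 0 0; 0 -0.014 0 0 0 0 0; 0 -0.008 0 0 0 0 0; 0 0 0 0 0 0 0"

```text
time: 22.25
tool_pos: [0.513, -0.294, 0.1877]
ee_rot: [-1.568, -0.003, 1.587]
wrist_force: [0.7, 0.5, -3.4]
width: 0.0116
```

Emit:
arm_command --series "-0.002 0 0 0.001 0 -0.0005 0; -0.002 0 0 0.0025 0 -0.0012 0; 0 0 0 0.004 0 -0.0019 0; 0 0 0 0.0055 0 -0.0026 0; 0 0 0 0.007 0 -0.0034 0; 0 0 0 0.007 0 -0.0034 0; 0 0 0 0.007 0 -0.0034 0; 0 0 0 0.007 0 -0.0034 0"

```text
time: 23.05
tool_pos: [0.5336, -0.2493, 0.188]
ee_rot: [-1.572, -0.004, 1.587]
wrist_force: [0.3, 0.2, -2.4]
width: 0.0117
```

Emit:
arm_command --series "0 -0.002 0 0.007 0 -0.0034 0; 0 -0.002 0 0.007 0 -0.0034 0; 0 -0.002 0 0.007 0 -0.0034 0; 0 -0.002 0 0.007 0 -0.0034 0; 0 -0.002 0 0.007 0 -0.0034 0; 0 -0.002 0 0.007 0 -0.0034 0; 0 -0.002 0 0.007 0 -0.0034 0; 0 0 0 0.007 0 -0.0034 0; 0 0 0 0.007 0 -0.0034 0; 0 0 0 0.007 0 -0.0034 0; 0 0 0 0.007 0 -0.0034 0; 0 0 0 0.007 0 -0.0034 0"

```text
time: 24.25
tool_pos: [0.5758, -0.156, 0.1883]
ee_rot: [-1.572, -0.004, 1.603]
wrist_force: [0.5, 1.1, -1.9]
width: 0.0115
```

Emit:
arm_command --series "0 0 0 0.007 0 -0.0036 0; 0 0 0 0.007 0 -0.0036 0; 0 0 0 0.007 0 -0.0036 0; 0 0 0 0.007 0 -0.0036 0; 0 0 0 0.006 0 -0.0031 0; 0 0 0 0.005 0 -0.0026 0; 0 0 0 0.004 0 -0.0021 0; 0 0 0 0.0025 0 -0.0013 0; 0 0 0 0.001 0 -0.0005 0; 0 0 0 0 0 0 0"

```text
time: 25.25
tool_pos: [0.6007, -0.1035, 0.1884]
ee_rot: [-1.572, -0.003, 1.604]
wrist_force: [-1.0, -0.1, -2.3]
width: 0.0117
```

Run:
```python
from h import *
import cv2
o=robot.get_obs(); print(o["time"],o["tool_pos"],o["ee_rot"],o["width"],o["wrist_force"],o["qvel"])
im=robot.snapshot("wrist");cv2.imwrite("pics/w12r.png",im)
cv2.imwrite("pics/w12.png",cv2.convertScaleAbs(im,alpha=1.5))
im=robot.snapshot("side");cv2.imwrite("pics/side12r.png",im);cv2.imwrite("pics/side12.png",cv2.resize(cv2.convertScaleAbs(im[110:270,270:450],alpha=1.8,beta=10),None,fx=3.5,fy=3.5,interpolation=cv2.INTER_CUBIC))
im=robot.snapshot("top");cv2.imwrite("pics/top12.png",cv2.convertScaleAbs(im,alpha=1.5))
```

```text
25.25 [ 0.6007 -0.1035  0.1884] [-1.5721 -0.0035  1.6039] 0.011652441885777581 [-0.9885 -0.1277 -2.3284] [ 0.0007  0.0018 -0.0009 -0.006  -0.0001  0.0026]
```

View pics/w12.png

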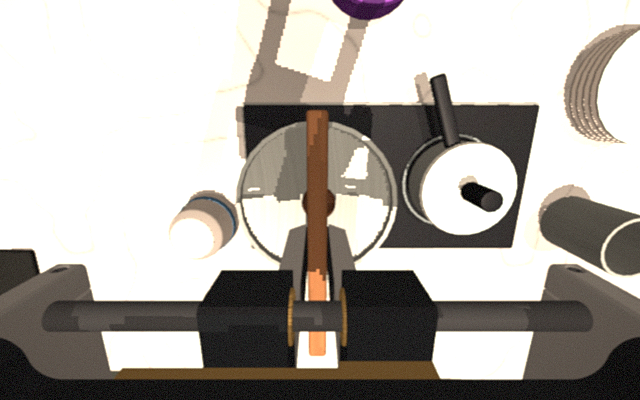

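View pics/side12.png

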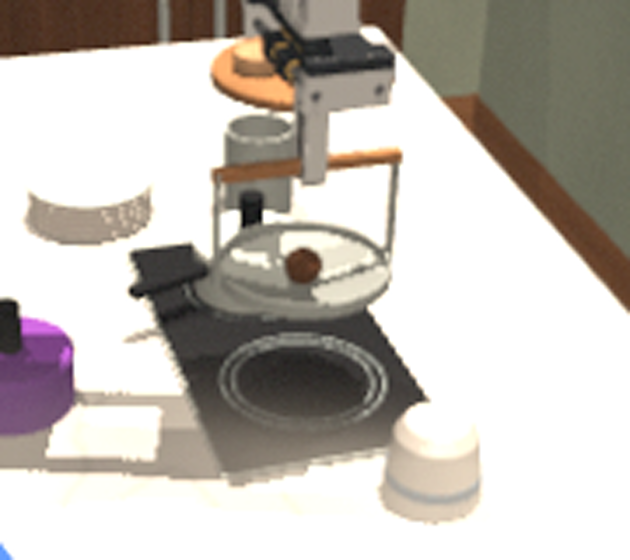

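View pics/top12.png

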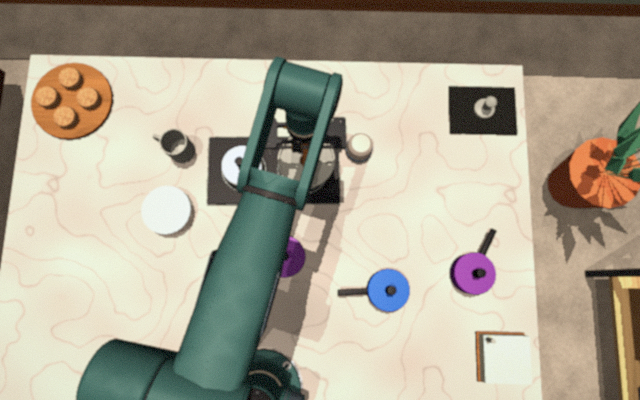

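Run:
```python
from h import *
import cv2
S=robot.camera_params("side");p=robot.camera_params("wrist")
s=lambda u,v,z:at(S,270+(u+.5)/3.5-.5,110+(v+.5)/3.5-.5,z)
print("rim",s(301.5,268,.142),"barL",s(213,172,.236),"barR",s(402,153,.236),"double",s(303,380,.012),"ball",s(303,266,.136))
w=lambda u,v,z:at(p,u,v,z)
print("rim wrist",w(317.5,194,.142),"bar far",w(317.5,111,.236),"bar near",w(317.5,355,.236),"ball",w(319,201,.136))
print("cor",w(243.5,104.5,.012),w(537,104.5,.012),w(513,247,.012))
```

```text
rim [ 0.593  -0.1177  0.142 ] barL [ 0.519  -0.1127  0.236 ] barR [ 0.6749 -0.1133  0.236 ] double [ 0.6055 -0.0939  0.012 ] ball [ 0.5981 -0.1048  0.136 ]
rim wrist [ 0.5906 -0.1045  0.142 ] bar far [ 0.5207 -0.1073  0.236 ] bar near [ 0.6781 -0.1021  0.236 ] ball [ 0.5989 -0.1028  0.136 ]
cor [ 0.5102 -0.2005  0.012 ] [0.498  0.1722 0.012 ] [0.6949 0.1838 0.012 ]
```

Emit:
arm_command --series "0 0 0 0.001 0 -0.0006 0; 0 0 0 0.0025 0 -0.0015 0; 0 0 0 0.003 0 -0.002 0; 0 0 0 0.003 0 -0.0018 0; 0 0 0 0.001 0 -0.0006 0; 0 0 0 0 0 0 0; 0 0 0 0 0 0 0"

```text
time: 26.1
tool_pos: [0.6073, -0.0925, 0.1885]
ee_rot: [-1.572, -0.003, 1.603]
wrist_force: [0.2, -0.4, -3.2]
width: 0.0111
```

Run:
```python
from h import *
import cv2
o=robot.get_obs(); print(o["time"],o["tool_pos"],o["ee_rot"],o["width"],o["wrist_force"],np.abs(o["qvel"]).max())
im=robot.snapshot("wrist");p=robot.camera_params("wrist")
def circ(c,r,z,col):
    pts=[proj(p,[c[0]+r*np.cos(t),c[1]+r*np.sin(t),z]) for t in np.linspace(0,2*np.pi,80)]
    cv2.polylines(im,[np.int32(np.array(pts)*16)],True,col,1,4,4)
im=cv2.convertScaleAbs(im,alpha=1.5)
for u,v in [(317.5,111),(317.5,355)]: print(at(p,u,v,.236))
circ((.605,-.094),.074,.142,(0,0,255));circ((.600,.0757),.064,.012,(0,0,255));circ((.600,.0757),.057,.068,(0,200,0))
cv2.imwrite("pics/w13.png",im)
```

```text
26.1 [ 0.6073 -0.0925  0.1885] [-1.5722 -0.0034  1.6029] 0.01113109714709291 [ 0.1748 -0.4056 -3.2415] 0.002055683301293806
[ 0.5274 -0.096   0.236 ]
[ 0.6848 -0.0908  0.236 ]
```

View pics/w13.png

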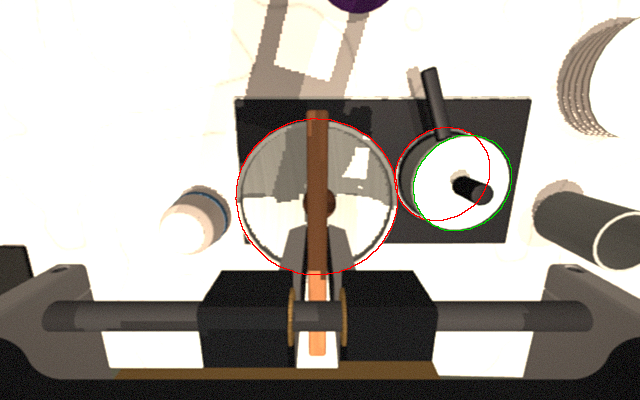

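The dish rim matches the red circle over the double-ring place. The ball is mid-plate at (319,203), and the pan matches its goal outline. I'm handing the job in.

Run:
```python
from bench import robot
print(robot.close_job()); print(robot.get_obs()["time"])
```

```text
the job is handed in; nothing more can be done
None
the job is handed in; nothing more can be done
```

The job is done and handed in at about 26 s, with the arm still holding the dished plate over the double-ring place.

**Pan:** I slid it by its knob, without lifting it, from the double-ring to the single-ring place. My checks put it about 2 mm (top camera) to 4 mm (wrist camera) from the middle. During the slide the wrist force briefly read about 1 N of upward pull, well under the pan's weight.

**Plate:** I lifted it straight up by its bar and turned it about 85° in the air. The turn was short of 90° because the bar started about 5° off the warming plate's long side.
- **Position:** the last picture and pose put it within about 2 mm of the double-ring centre, with the foot about 10 cm above the warming plate.
- **Attitude:** the bar is square to the warming plate to within my measuring error (well under 1°), and the plate is level to about 0.2° and still.
- **Ball and crockery:** the ball lies in the middle of the plate, and the crockery was not touched.

**Failed or disagreed:**
- My first close on the bar missed. The visible fingertips end about 25 mm behind the reported TCP, so the fingers shut just above the bar without moving anything. I reopened, went lower and gripped it.
- The side camera put the plate 1–2 cm off in y compared with the wrist camera. I put this down to height sensitivity and a biased outline, and trusted the wrist camera and the measured pose.

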